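Stand a toppled flanged shaft up and bring it under the dial gauge

TASK

One of the turned aluminium shafts, the one with the red dot on its end, has toppled over on the black granite plate. Stand it upright on its flange on the plate, then bring it, standing upright, under the dial gauge so that the gauge's pointed tip is directly above the red dot, and let go of it. Do not touch the gauge with the shaft or the robot, do not drop the shaft, and leave the other shafts and the clamp blocks on the plate where they are.

Things in the scene. Friction and masses are not known exactly. Their poses are not given: they have to be found in the camera images.
- shaft: Toppled aluminium shaft, 125 mm long, 0.35 kg. Origin: centre of its flange's underside; z axis along it to the stem end. Flange 64 mm dia. (z 0-12), hub 38 mm (z 12-30), round stem 25 mm (z 30-125). Lies on flange rim and stem end, z axis dipping 10 deg, stem end pointing to +y within 40 deg; can roll. Centre of mass about z 40 mm: left leaning under 30 deg on its rim it rocks upright.
- red_dot (a point): Centre of the red dot, 12 mm in diameter, on the stem end of the toppled shaft, 125 mm from the underside of its flange on its axis; z along the shaft.
- plate: Black granite inspection plate, fixed, 420 mm (x) by 740 mm (y), 30 mm thick. Origin: centre of its underside, on the desk; its flat top is 30 mm higher. The shaft drags on it with a force about equal to its weight, so when slid it tips forward unless held firmly (80 N grip or so) or taken low.
- gauge: Dial gauge on a stand, fixed on the plate. Origin: centre of its blue block's underside, on the plate's top. Block 62 (x) x 52 (y) x 56 mm; column 16 mm dia., 256 mm tall. At 205 mm height a 12 mm arm runs 110 mm along its own -y to the dial, a disc 56 mm dia., 25 mm thick, axis along its x; a 10 mm spindle runs straight down from the dial to the tip.
- gauge_tip (a point): Lowest point of the gauge's conical brass tip, rigid, 133 mm above the plate's top: 8 mm higher than the red dot of the standing shaft. It is 110 mm along the gauge's -y from its column.
- part0: Another aluminium shaft of the same shape without a dot, standing, 125 mm tall, flange 64 mm in diameter, near the far edge of the plate. Origin: centre of its underside.
- part1: As part0, 114 mm tall.
- part2: As part0, 102 mm tall.
- block0: Aluminium clamp block with four bosses, 50 x 50 x 26 mm, near the plate's edge next to the robot. Origin: centre of its underside.
- block1: As block0.
Mind the look-alikes: they are no part of the job. Leave any yellow look-alike of the shaft alone.

How it is judged:
On the way:
1. the shaft stands upright on its flange on the plate (angle between shaft's own z axis and vertical below 0.06 rad and z of shaft in the frame of plate below 0.034 m), for 0.2 s.
At the end, for the whole second after the job is handed in: The shaft stands upright (within 0.05 rad) and at rest with its flange flat on the plate (within 3 mm), released, its red dot within 6 mm horizontally of the gauge's tip (the tip is over the dot) (angle between shaft's own z axis and vertical below 0.05 rad and z of shaft in the frame of plate below 0.033 m and horizontal distance between red_dot and gauge_tip below 0.006 m and linear speed of shaft below 0.01 m/s and contact force between the fingers and shaft below 0.1 N); the robot touches nothing.
It fails at once if the gauge is touched by the shaft or the robot with more than 2 N (contact force between gauge and anything else above 2 N).
It fails at once if the upright shaft is let go more than 20 mm above the plate (angle between shaft's own z axis and vertical below 0.3 rad and z of shaft in the frame of plate above 0.05 m and contact force between the fingers and shaft below 0.05 N).
It fails at once if another shaft or a clamp block is moved by more than 15 mm (distance of any of part0, part1, part2, block0, block1 from where it was at the start of the episode above 0.015 m).
It also fails if it takes over 61 s, if anything falls off the work surface, if the arm or the gripper's body presses on something with over 40 N, if the wrist force passes 120 N, or if a joint passes its speed limit or range.

ROBOT

A 6-joint arm with a two-finger parallel gripper is mounted at the origin on the work surface. World frame = base frame: x ahead of the robot, y to its left, z up, the work surface at z = 0. Lengths are in m, angles in rad, forces in N, time in s.
With the tool pointing down it reaches from about 0.325 to 0.9 m from the base axis. Payload 6.1 kg.
Tool frame: the origin (TCP) lies at the very end of the fingers, on their centre line; the grasp point (between the pads) lies 19 mm behind it (bot.pinch_z is the distance from the TCP to the grasp point, in m); z points along the fingers, y is the line along which they close (so a half turn about z gives the same grasp; the last joint's range is limited). The gripper opens to 85 mm and grips with 20 to 120 N. Pads are 22 mm wide; open, the fingers measure 114 mm over their backs; the gripper's body (76 mm by 85 mm) begins 54 mm behind the grasp point. The pads swing forward as they close: fully open they stand 13 mm farther back than shut.
Start: joints at [0.991, 0.22, 1.526, -0, 1.395, -0.126], TCP at [0.274, 0.562, 0.231] pointing down, gripper open.
Joint ranges: [-2.98, 2.98], [-0.91, 2.08], [0.09, 2.57], [-1.24, 4.39], [0.2, 2.65], [-2.68, 2.68]. Speed limits (rad/s): [2.57, 2.57, 3.01, 3.14, 3.14, 3.14].

INTERFACE

Orientations are given as a rotation vector (axis times angle).
In Python, from plant import bot gives the robot as it stands. The module is installed in compiled form; this text tells all that it offers.
- The arm moves only by the tool send_rows, never from a script. Its argument "rows" is a list of rows, each an object of numbers: "claw": the opening, from 0 (shut) to 1 (fully open); "dx", "dy", "dz": the shift along the tool's x, y, z each as a share of 0.15 m, from -1 to 1; "spin": the turn about the tool's z as a share of 0.5 rad, from -1 to 1. In form: [{"claw": .., "dx": .., "dy": .., "dz": .., "spin": ..}, ...]. A call has 1 to 5 rows; each row is the pose to reach, as a shift and turn from the pose commanded when the call began, along the tool's axes at that moment; what a row does not reach only later rows make up. A row lasts 1/10 s, in which the tool goes at most 50 mm and 8.59 degrees, less where a joint would pass 70% of its speed; a pose out of reach is approached as far as the arm can. A call with a number of a shift or a turn outside -1 to 1 is refused whole. A call with a gripper value outside its range is refused whole. The fingers move at their own pace and stop on an object; "force" is the grip in N (left out, the last holds). Time passes only in rows, so rows that repeat a pose let the fingers close. It gives the time, the measured TCP pose, the force, the opening and the grip force at its end, in the units of the state.
- bot.sense(): the state, without advancing time (a new reading comes with each control period).
- bot.get_image(name): name is "scene" or "top" or "wrist"; returns a dict with "image" (420x560x3 uint8, blue, green, red), "range_z" (420x560 float32, m along the optical axis (not along the pixel's ray), 0 where there is no reading), "fovy" (degrees; the focal length in pixels is half the picture's height over the tangent of half this angle, whatever the lens; pixels are square), "cx", "cy" (the principal point, pixels), "extrinsics" (4x4, takes a point from camera to world coordinates); the wrist camera has in their place "tool_from_camera" (4x4, takes a point from camera to tool coordinates, whose origin is the TCP and whose axes are the flange's). Camera axes: x right, y up, looking along -z (the intrinsics and any distortion apply to the point x, -y, -z); pixel columns grow to the right and rows downward; lengths in m; the calibration is good to about 2 mm. A picture is of the moment at which its call begins: read the wrist's pose just before it.
- bot.close_job(): hands the job in; it is judged then, once.
Trained networks look in a picture, given as the dict that the camera call returned (one of the last four; its "shot" number tells which), for a name from the list of things; names that differ only in an ending like _2 or _b are one class to them, and where a whole thing is asked for, a point or a joint stands for the part that bears it (a point fixed in the world has none). Each returns a list of dicts, best first, with "p" (0 to 1); they miss things now and then, are a little off and sometimes report something else, mostly with a low value. They report only what shows in the picture. A call takes as long as a camera call. They do not tell look-alikes from the thing itself.
- bot.recognise(picture, label): "box" ([centre column, centre row, width, height] in pixels, round what is visible of it).
The state is a dict: "t": time; "joints": joint angles; "dq": joint speeds; "joint_efforts": joint torques, N m; "eef_pos": TCP position; "eef_rot": TCP orientation; "ft_force": force on the tool from outside, world axes, zero at the start; "ft_torque": the same for the moment, N m; "grip_width": opening from 0.0 (shut) to 1.0 (fully open); "finger_force": force on a finger pad.
Only numpy, scipy, OpenCV 4.12 (cv2) and the standard library are available. Lean on these libraries where they do the work, as an engineer would, in place of code of your own. Each camera call takes 0.05 s, during which the arm holds its last target. There are 200 camera calls.

## Working session

There is one attempt and no reset: what is moved stays moved. The work goes in short steps, Python scripts to look and compute and a tool call to move; the robot and the scene stay as the last step left them, time stands still between calls to the robot, and variables do not carry over. Pictures are saved under pics/ and viewed, at most 10 in all, crops included, and the job is handed in when it is done.

Besides the shell and the picture viewer there is one more tool, called after "Call:" by a JSON object that holds its "fn" and its "kwargs". send_rows: Moves the arm, as the interface text tells. Its arguments: {"type":"object","properties":{"rows":{"type":"array"},"force":{"type":"number"}},"required":["rows"]}

```bash
mkdir -p pics; cat > h.py <<'E'
import numpy as np, cv2
from scipy.spatial.transform import Rotation as R
from plant import bot
def cam(p,st=None):
    H,W=p["image"].shape[:2]; f=H/2/np.tan(np.radians(p["fovy"])/2)
    if "extrinsics" in p: T=np.array(p["extrinsics"])
    else:
        B=np.eye(4);B[:3,:3]=R.from_rotvec(st["eef_rot"]).as_matrix();B[:3,3]=st["eef_pos"];T=B@np.array(p["tool_from_camera"])
    return f,T
def cloud(p,st=None):
    f,T=cam(p,st);z=p["range_z"];v,u=np.mgrid[:z.shape[0],:z.shape[1]]
    P=np.stack([(u-p["cx"])/f*z,-(v-p["cy"])/f*z,-z],-1)
    W=P@T[:3,:3].T+T[:3,3];W[z==0]=np.nan;return W
def proj(p,X,st=None):
    f,T=cam(p,st);c=(np.atleast_2d(X)-T[:3,3])@T[:3,:3]
    return np.stack([p["cx"]-f*c[:,0]/c[:,2],p["cy"]+f*c[:,1]/c[:,2]],-1)
E
python3 - <<'E'
from h import *
s=bot.sense();print({k:np.round(v,3) for k,v in s.items()},bot.pinch_z)
ims=[]
for n in("scene","top"):
    p=bot.get_image(n);print(n,[k for k in p],p["fovy"],p["cx"],p["cy"]);W=cloud(p)
    for l in("shaft","red_dot","gauge","gauge_tip","part0","block0","plate"):
        for d in bot.recognise(p,l)[:5]:
            c=np.round(d["box"]).astype(int);print(l,round(d["p"],2),c,np.round(W[min(c[1],419),min(c[0],559)],3))
    ims.append(p["image"]);np.savez(n,**{k:v for k,v in p.items()})
    cv2.imwrite(f"pics/{n}.png",cv2.resize(p["image"],(784,588)))
E
```

```text
{'t': np.float64(0.0), 'joints': array([ 0.991,  0.221,  1.528,  0.   ,  1.395, -0.126]), 'dq': array([ 0.001,  0.   ,  0.001,  0.001, -0.001,  0.001]), 'joint_efforts': array([-2.0000e-03, -4.9690e+01, -3.8939e+01, -0.0000e+00,  1.1000e-02,
        0.0000e+00]), 'eef_pos': array([0.274, 0.561, 0.23 ]), 'eef_rot': array([-7.07e-01, -3.06e+00,  3.00e-03]), 'ft_force': array([ 0.121,  0.28 , -0.484]), 'ft_torque': array([ 0.005, -0.041, -0.036]), 'finger_force': np.float64(0.0), 'grip_width': np.float64(1.0)} 0.0187
scene ['image', 'range_z', 'fovy', 'cx', 'cy', 'extrinsics', 'shot'] 52.28837696347234 271.65952452342924 211.28427118003646
shaft 0.65 [ 95 256  48  49] [ 0.266 -0.293  0.029]
shaft 0.57 [200 326  73  32] [ 0.593 -0.201  0.06 ]
red_dot 0.66 [200 327  68  39] [ 0.592 -0.201  0.056]
gauge 0.79 [350 175  66 105] [ 0.366  0.414 -0.002]
gauge_tip 0.86 [350 175  61 102] [ 0.366  0.414 -0.002]
part0 0.7 [307 324  35  50] [ 0.724 -0.056  0.093]
part0 0.67 [350 174  66 102] [ 0.364  0.415 -0.   ]
part0 0.66 [215 395  35  51] [ 0.746 -0.255  0.113]
part0 0.64 [381 277  32  52] [0.72
[... 157 characters left out ...]
06  0.03]
top ['image', 'range_z', 'fovy', 'cx', 'cy', 'extrinsics', 'shot'] 47.40351414607252 276.93174718074926 207.04846211540584
shaft 0.98 [361 170  45  31] [ 0.57  -0.198  0.062]
shaft 0.88 [396 287  43  33] [ 0.248 -0.299  0.034]
red_dot 0.88 [361 168  50  31] [ 0.576 -0.198  0.064]
gauge 0.69 [201 184  69  29] [0.535 0.242 0.032]
gauge_tip 0.55 [201 186  67  28] [0.53  0.243 0.028]
part0 0.84 [238 113  22  25] [0.714 0.134 0.12 ]
part0 0.61 [381 113  30  30] [ 0.723 -0.251  0.079]
block0 0.83 [325 235  23  16] [ 0.393 -0.1    0.05 ]
block0 0.68 [281 237  19  16] [0.387 0.02  0.041]
plate 0.94 [298 175 261 154] [ 0.56  -0.028  0.028]
plate 0.69 [326 239  22  16] [ 0.382 -0.103  0.046]
```

View pics/scene.png

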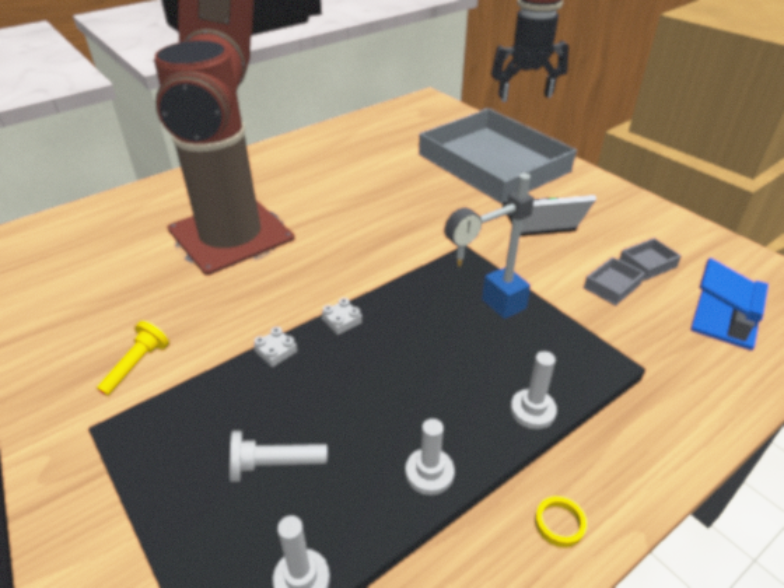

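View pics/top.png

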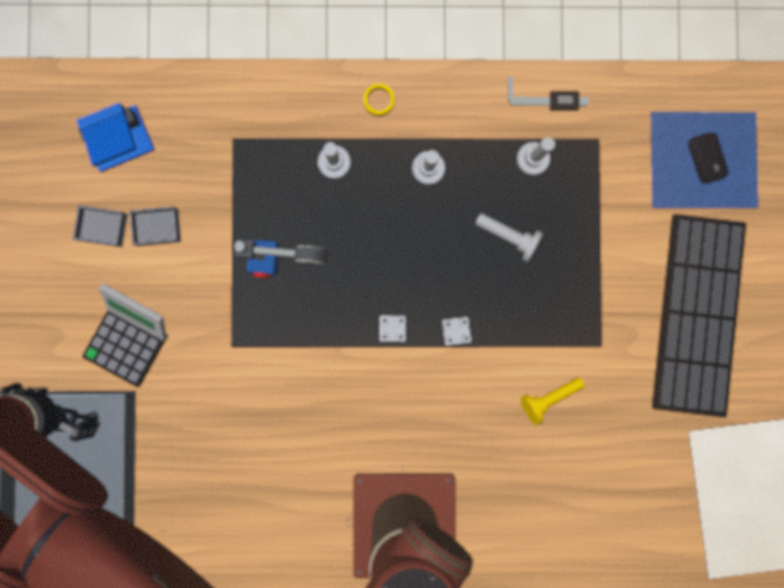

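The toppled shaft is at about (507,235) in the top view (784 px wide) and (280,454) in the scene view. It is grey and lies on the plate with its flange toward -y. The yellow piece at (551,400) is off the plate and is the look-alike. The other three shafts are standing. The gauge dial is at about (315,254) in the top view, with its arm running toward -y. Next I'll measure the shaft and gauge from the depth clouds.

```bash
python3 - <<'E'
from h import *
T=R.from_rotvec(bot.sense()["eef_rot"]).as_matrix();print("tool axes",np.round(T,3).tolist())
for n in("scene","top"):
    p={k:v for k,v in np.load(n+".npz").items()};p["image"]=p["image"]
    W=cloud(p);print(n,"campos",np.round(p["extrinsics"][:3,3],3))
    m=(abs(W[...,0]-.57)<.1)&(abs(W[...,1]+.2)<.11)&(W[...,2]<.2)
    pl=m&(W[...,2]<.036);print("plate z",np.nanmedian(W[pl][:,2]),np.std(W[pl][:,2]))
    s=m&(W[...,2]>.040);P=W[s];P=P[(P[:,0]<.66)]
    print(len(P),"ranges",P.min(0).round(3),P.max(0).round(3))
    c=np.median(P,0);d=np.linalg.svd(P[:,:2]-P[:,:2].mean(0),full_matrices=False)[2][0];d*=np.sign(d[1])
    a=(P[:,:2]-c[:2])@d;l=(P[:,:2]-c[:2])@[-d[1],d[0]]
    print("c",c.round(3),"d",d.round(3))
    for lo in np.arange(a.min(),a.max(),.01):
        k=(a>=lo)&(a<lo+.01);print(round(lo,3),k.sum(),"lat",np.round([l[k].min(),l[k].max()],3) if k.any() else 0,"z",np.round(P[k][:,2].max(),3) if k.any() else 0)
    # gauge
    g=(abs(W[...,0]-.55)<.12)&(W[...,1]>.05)&(W[...,1]<.36)&(W[...,2]>.05)&(W[...,2]<.32)
    G=W[g];
    for lo in np.arange(.05,.31,.02):
        k=(G[:,2]>=lo)&(G[:,2]<lo+.02)
        if k.any():print("g z",round(lo,2),k.sum(),np.round(np.percentile(G[k],[5,50,95],axis=0)[:,:2],3).tolist())
img=np.load("scene.npz")["image"];cv2.imwrite("pics/crop1.png",np.hstack([cv2.resize(img[295:365,150:250],(500,350)),cv2.resize(img[120:230,300:400],(290,350))][:2]))
E
```

```text
tool axes [[-0.899, 0.438, 0.0], [0.438, 0.899, 0.0], [0.0, 0.0, -1.0]]
scene campos [ 1.043 -0.359  0.737]
plate z 0.02884023510129946 0.0012294117882758742
1147 ranges [ 0.534 -0.269  0.04 ] [ 0.624 -0.142  0.095]
c [ 0.583 -0.216  0.062] d [0.406 0.914]
-0.05 88 lat [-0.021  0.026] z 0.095
-0.04 195 lat [-0.022  0.037] z 0.095
-0.03 124 lat [-0.009  0.027] z 0.092
-0.02 102 lat [-0.009  0.023] z 0.077
-0.01 77 lat [-0.006  0.015] z 0.07
0.0 72 lat [-0.006  0.015] z 0.067
0.01 72 lat [-0.007  0.013] z 0.067
0.02 77 lat [-0.008  0.015] z 0.064
0.03 77 lat [-0.007  0.014] z 0.063
0.04 73 lat [-0.009  0.012] z 0.061
0.05 73 lat [-0.01   0.012] z 0.06
0.06 71 lat [-0.011  0.01 ] z 0.058
0.07 46 lat [-0.012  0.009] z 0.055
g z 0.05 208 [[0.508, 0.247], [0.558, 0.252], [0.567, 0.291]]
g z 0.07 446 [[0.508, 0.248], [0.544, 0.266], [0.566, 0.296]]
g z 0.09 45 [[0.53, 0.267], [0.54, 0.27], [0.542, 0.277]]
g z 0.11 45 [[0.531, 0.268], [0.539, 0.27], [0.543, 0.277]]
g z 0.13 48 [[0.531, 0.267], [0.539, 0.271], [0.543, 0.278]]
g z 0.15 55 [[0.527, 0.166], [0.539, 0.27], [0.542, 0.278]]
g z 0.1
[... 976 characters left out ...]
.06
0.068 25 lat [-0.01   0.014] z 0.059
g z 0.05 35 [[0.495, 0.247], [0.503, 0.253], [0.553, 0.291]]
g z 0.07 307 [[0.499, 0.25], [0.52, 0.27], [0.56, 0.298]]
g z 0.09 15 [[0.51, 0.262], [0.527, 0.269], [0.541, 0.28]]
g z 0.11 6 [[0.525, 0.267], [0.529, 0.268], [0.534, 0.273]]
g z 0.13 6 [[0.525, 0.268], [0.527, 0.27], [0.531, 0.273]]
g z 0.15 6 [[0.526, 0.267], [0.528, 0.269], [0.53, 0.272]]
g z 0.17 1 [[0.528, 0.269], [0.528, 0.269], [0.528, 0.269]]
g z 0.21 18 [[0.51, 0.153], [0.515, 0.221], [0.541, 0.267]]
g z 0.23 240 [[0.512, 0.14], [0.527, 0.224], [0.537, 0.277]]
g z 0.25 304 [[0.512, 0.146], [0.525, 0.175], [0.543, 0.284]]
g z 0.27 47 [[0.526, 0.268], [0.533, 0.274], [0.539, 0.281]]
```

View pics/crop1.png

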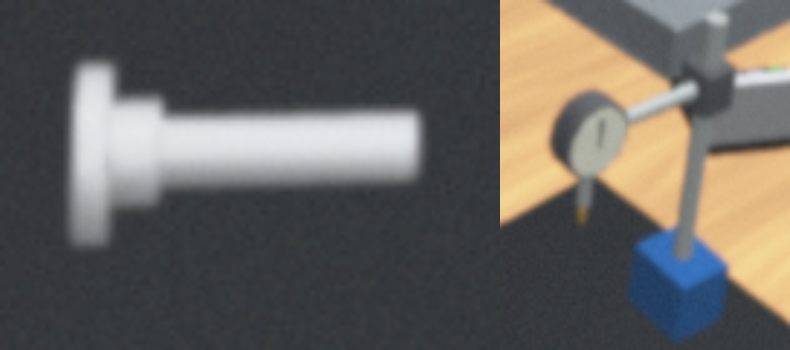

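The crop shows the grey toppled shaft, flange left and stem right, and the gauge tip just below the dial. It is the only grey shaft lying down. Its dot end dips away from this camera, so I can't see the dot yet. I'll plan an approach above the stem.

```bash
cat >> h.py <<'E'
def yaw(T): return np.degrees(np.arctan2(T[1,0],T[0,0]))
def plan(wps,pos=None,y=None):
    s=bot.sense();T=R.from_rotvec(s["eef_rot"]).as_matrix()
    pos=np.array(s["eef_pos"]) if pos is None else np.array(pos);y=yaw(T) if y is None else y
    for w in wps:
        c,n=np.cos(np.radians(y)),np.sin(np.radians(y))
        A=np.array([[c,n,0],[n,-c,0],[0,0,-1]]);d=A.T@(np.array(w[:3])-pos)/.15
        sp=-np.radians((w[3]-y+180)%360-180)/.5;print("->",w,"dxyz",d.round(3),"spin",round(sp,3))
        pos=np.array(w[:3],float);y=w[3]
E
python3 - <<'E'
from h import *
plan([(.32,.42,.25,125.5),(.36,.28,.25,97),(.38,.14,.25,69),(.42,0,.25,60),(.5,-.12,.25,60),(.595,-.176,.22,60)])
E
```

```text
-> (0.32, 0.42, 0.25, 125.5) dxyz [-0.69  -0.715 -0.124] spin 0.995
-> (0.36, 0.28, 0.25, 97) dxyz [-0.915 -0.325  0.   ] spin 0.995
-> (0.38, 0.14, 0.25, 69) dxyz [-0.943  0.019  0.   ] spin 0.977
-> (0.42, 0, 0.25, 60) dxyz [-0.776  0.583  0.   ] spin 0.314
-> (0.5, -0.12, 0.25, 60) dxyz [-0.426  0.862  0.   ] spin -0.0
-> (0.595, -0.176, 0.22, 60) dxyz [-0.007  0.735  0.2  ] spin -0.0
```

Call:
{"fn": "send_rows", "kwargs": {"rows": [{"claw": 1,"dx": -0.69,"dy": -0.715,"dz": -0.124,"spin": 0.995},{"claw": 1,"dx": -0.69,"dy": -0.715,"dz": -0.124,"spin": 0.995},{"claw": 1,"dx": -0.69,"dy": -0.715,"dz": -0.124,"spin": 0.995},{"claw": 1,"dx": -0.69,"dy": -0.715,"dz": -0.124,"spin": 0.995},{"claw": 1,"dx": -0.69,"dy": -0.715,"dz": -0.124,"spin": 0.995}], "force": 25}}

```text
t: 1.3
eef_pos: [0.3208, 0.4191, 0.2506]
eef_rot: [1.442, 2.791, 0.002]
ft_force: [0.3, 0.0, 0.1]
grip_width: 1.003
finger_force: 0.0
```

Call:
{"fn": "send_rows", "kwargs": {"rows": [{"claw": 1,"dx": -0.915,"dy": -0.325,"dz": 0,"spin": 0.995},{"claw": 1,"dx": -0.915,"dy": -0.325,"dz": 0,"spin": 0.995},{"claw": 1,"dx": -0.915,"dy": -0.325,"dz": 0,"spin": 0.995},{"claw": 1,"dx": -0.915,"dy": -0.325,"dz": 0,"spin": 0.995},{"claw": 1,"dx": -0.915,"dy": -0.325,"dz": 0,"spin": 0.995}]}}

```text
t: 1.8
eef_pos: [0.3604, 0.2797, 0.2501]
eef_rot: [-2.082, -2.352, -0.001]
ft_force: [0.5, 0.4, 0.1]
grip_width: 1.003
finger_force: 0.0
```

Call:
{"fn": "send_rows", "kwargs": {"rows": [{"claw": 1,"dx": -0.943,"dy": 0.019,"dz": 0,"spin": 0.977},{"claw": 1,"dx": -0.943,"dy": 0.019,"dz": 0,"spin": 0.977},{"claw": 1,"dx": -0.943,"dy": 0.019,"dz": 0,"spin": 0.977},{"claw": 1,"dx": -0.943,"dy": 0.019,"dz": 0,"spin": 0.977},{"claw": 1,"dx": -0.943,"dy": 0.019,"dz": 0,"spin": 0.977}]}}

```text
t: 2.3
eef_pos: [0.3804, 0.1401, 0.2501]
eef_rot: [-2.587, -1.781, -0.001]
ft_force: [0.4, 0.4, -0.1]
grip_width: 1.001
finger_force: 0.0
```

Call:
{"fn": "send_rows", "kwargs": {"rows": [{"claw": 1,"dx": -0.776,"dy": 0.583,"dz": 0,"spin": 0.314},{"claw": 1,"dx": -0.776,"dy": 0.583,"dz": 0,"spin": 0.314},{"claw": 1,"dx": -0.776,"dy": 0.583,"dz": 0,"spin": 0.314},{"claw": 1,"dx": -0.776,"dy": 0.583,"dz": 0,"spin": 0.314}]}}

```text
t: 2.7
eef_pos: [0.4214, -0.0029, 0.25]
eef_rot: [2.719, 1.571, -0.001]
ft_force: [-0.2, 0.6, 0.2]
grip_width: 1.0
finger_force: 0.0
```

Call:
{"fn": "send_rows", "kwargs": {"rows": [{"claw": 1,"dx": -0.426,"dy": 0.862,"dz": 0,"spin": 0},{"claw": 1,"dx": -0.426,"dy": 0.862,"dz": 0,"spin": 0},{"claw": 1,"dx": -0.426,"dy": 0.862,"dz": 0,"spin": 0},{"claw": 1,"dx": -0.426,"dy": 0.862,"dz": 0,"spin": 0}]}}

```text
t: 3.1
eef_pos: [0.5025, -0.1216, 0.2488]
eef_rot: [-2.719, -1.574, 0.001]
ft_force: [-0.6, 1.1, -0.3]
grip_width: 0.995
finger_force: 0.0
```

Call:
{"fn": "send_rows", "kwargs": {"rows": [{"claw": 1,"dx": 0,"dy": 0.735,"dz": 0.2,"spin": 0},{"claw": 1,"dx": 0,"dy": 0.735,"dz": 0.2,"spin": 0},{"claw": 1,"dx": 0,"dy": 0.735,"dz": 0.2,"spin": 0},{"claw": 1,"dx": 0,"dy": 0.735,"dz": 0.2,"spin": 0}]}}

```text
t: 3.5
eef_pos: [0.5966, -0.173, 0.2173]
eef_rot: [-2.714, -1.575, 0.003]
ft_force: [-0.3, -0.3, 0.1]
grip_width: 0.998
finger_force: 0.0
```

```bash
python3 - <<'E'
from h import *
s=bot.sense();p=bot.get_image("wrist");W=cloud(p,s);T=R.from_rotvec(s["eef_rot"]).as_matrix()
print(s["t"],np.round(s["eef_pos"],4),yaw(T),np.round(s["joints"],2),np.array(p["tool_from_camera"]).round(3).tolist(),p["fovy"])
m=(abs(W[...,0]-.58)<.1)&(abs(W[...,1]+.2)<.11)&(W[...,2]<.11)
print("plate",np.nanmedian(W[m&(W[...,2]<.037)][:,2]))
P=W[m&(W[...,2]>.042)&(W[...,0]<.66)];print(len(P),P.min(0),P.max(0))
stem=P
L=(P-s["eef_pos"])@T; print(np.percentile(L,[1,50,99],axis=0).round(3))
for lo in np.arange(-.12,.1,.01):
    k=(L[:,0]>=lo)&(L[:,0]<lo+.01)
    if k.sum()>5:print(round(lo,3),k.sum(),"lat",np.percentile(L[k,1],[1,99]).round(4),"z",np.percentile(P[k,2],97).round(4))
for l in("shaft","red_dot"):print(l,[(round(d["p"],2),np.round(d["box"])) for d in bot.recognise(p,l)[:3]])
cv2.imwrite("pics/w1.png",p["image"])
E
```

```text
3.5 [ 0.5966 -0.173   0.2173] 60.26027653888207 [-0.41  0.22  1.55  0.    1.37  0.11] [[0.0, 0.959, 0.285, 0.071], [1.0, -0.001, 0.001, -0.0], [0.001, 0.285, -0.959, -0.142], [0.0, 0.0, 0.0, 1.0]] 66.67530825494192
plate 0.0297519218709274
4275 [ 0.52537761 -0.26928902  0.04289847] [ 0.62052218 -0.14155695  0.0950848 ]
[[-0.089 -0.026  0.124]
 [-0.054  0.001  0.152]
 [ 0.029  0.03   0.17 ]]
-0.1 16 lat [-0.0288  0.0336] z 0.0834
-0.09 783 lat [-0.0285  0.0334] z 0.0939
-0.08 722 lat [-0.0217  0.028 ] z 0.0924
-0.07 474 lat [-0.0166  0.0199] z 0.0778
-0.06 232 lat [-0.0105  0.0128] z 0.0695
-0.05 246 lat [-0.0104  0.0127] z 0.0681
-0.04 242 lat [-0.0104  0.0127] z 0.0661
-0.03 245 lat [-0.0104  0.0126] z 0.0646
-0.02 257 lat [-0.0115  0.0126] z 0.0626
-0.01 257 lat [-0.0113  0.0127] z 0.0611
-0.0 261 lat [-0.0113  0.0126] z 0.0592
0.01 254 lat [-0.0112  0.0126] z 0.0577
0.02 258 lat [-0.0112  0.0114] z 0.0558
0.03 28 lat [-0.0069  0.008 ] z 0.0548
shaft [(0.73, array([100., 399.,  30.,  13.])), (0.55, array([286., 228.,  64., 135.])), (0.34, array([ 21., 118.,  37.,  74.]))]
red_dot [(0.82, array([286., 228.,  61., 137.])), (0.55, array([101., 399.,  32.,  22.]))]
```

View pics/w1.png

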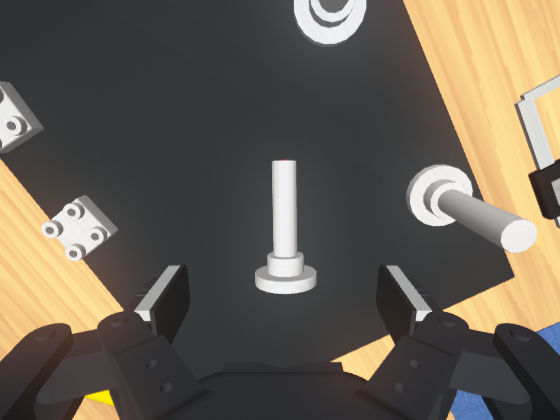

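The wrist view shows the grey shaft centred between the fingers, with the stem end at (285,162) and a red sliver of the dot there. That confirms it is the right one. I'll descend now.

Call:
{"fn": "send_rows", "kwargs": {"rows": [{"claw": 1,"dx": -0.014,"dy": 0.005,"dz": 0.3,"spin": 0},{"claw": 1,"dx": -0.014,"dy": 0.005,"dz": 0.6,"spin": 0},{"claw": 1,"dx": -0.014,"dy": 0.005,"dz": 0.8,"spin": 0},{"claw": 1,"dx": -0.014,"dy": 0.005,"dz": 0.95,"spin": 0}]}}

```text
t: 4.05
eef_pos: [0.5937, -0.1755, 0.0761]
eef_rot: [-2.718, -1.573, 0.001]
ft_force: [-0.1, -0.4, -0.5]
grip_width: 1.002
finger_force: 0.0
```

Call:
{"fn": "send_rows", "kwargs": {"rows": [{"claw": 1,"dx": 0,"dy": 0,"dz": 0.15,"spin": 0},{"claw": 1,"dx": 0,"dy": 0,"dz": 0.27,"spin": 0},{"claw": 1,"dx": 0,"dy": 0,"dz": 0.3,"spin": 0},{"claw": 1,"dx": 0,"dy": 0,"dz": 0.3,"spin": 0}]}}

```text
t: 4.45
eef_pos: [0.5947, -0.1764, 0.0329]
eef_rot: [-2.719, -1.572, 0.0]
ft_force: [0.9, -0.4, 0.1]
grip_width: 1.001
finger_force: 0.0
```

Now I'll close gently.

Call:
{"fn": "send_rows", "kwargs": {"rows": [{"claw": 0,"dx": 0,"dy": 0,"dz": 0,"spin": 0},{"claw": 0,"dx": 0,"dy": 0,"dz": 0,"spin": 0},{"claw": 0,"dx": 0,"dy": 0,"dz": 0,"spin": 0},{"claw": 0,"dx": 0,"dy": 0,"dz": 0,"spin": 0},{"claw": 0,"dx": 0,"dy": 0,"dz": 0,"spin": 0}], "force": 20}}

```text
t: 4.95
eef_pos: [0.5956, -0.1777, 0.0331]
eef_rot: [2.72, 1.57, 0.001]
ft_force: [0.6, 0.5, 3.1]
grip_width: 0.284
finger_force: 21.1
```

Call:
{"fn": "send_rows", "kwargs": {"rows": [{"claw": 0,"dx": 0,"dy": 0,"dz": 0,"spin": 0},{"claw": 0,"dx": 0,"dy": 0,"dz": 0,"spin": 0}]}}

```text
t: 5.15
eef_pos: [0.5956, -0.1777, 0.033]
eef_rot: [2.72, 1.57, 0.001]
ft_force: [-0.3, 0.4, 3.7]
grip_width: 0.28
finger_force: 21.2
```

Call:
{"fn": "send_rows", "kwargs": {"rows": [{"claw": 0,"dx": -0.022,"dy": 0,"dz": -0.08,"spin": 0},{"claw": 0,"dx": -0.049,"dy": 0,"dz": -0.157,"spin": 0},{"claw": 0,"dx": -0.09,"dy": 0,"dz": -0.23,"spin": 0},{"claw": 0,"dx": -0.137,"dy": 0,"dz": -0.296,"spin": 0},{"claw": 0,"dx": -0.137,"dy": 0,"dz": -0.296,"spin": 0}]}}

```text
t: 5.65
eef_pos: [0.5855, -0.1969, 0.0791]
eef_rot: [2.719, 1.568, 0.003]
ft_force: [0.8, -0.1, -2.2]
grip_width: 0.285
finger_force: 20.1
```

```bash
python3 - <<'E'
from h import *
s=bot.sense();p=bot.get_image("wrist");q=bot.get_image("scene")
cv2.imwrite("pics/a1.png",np.hstack([cv2.resize(p["image"],(400,300)),cv2.resize(q["image"][270:390,130:290],(400,300))]))
print(s["finger_force"],s["ft_force"])
E
```

```text
20.12398213148117 [ 0.84413884 -0.08169294 -2.17490223]
```

View pics/a1.png

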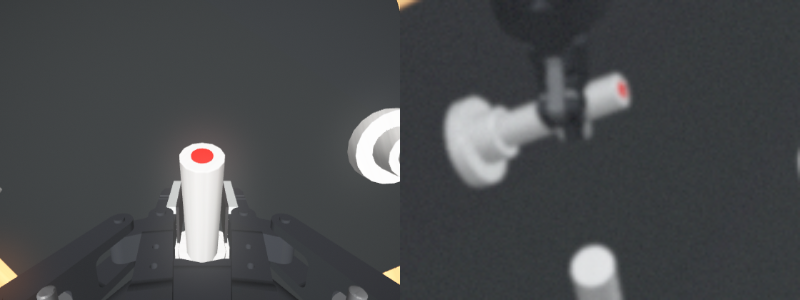

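The wrist half shows the red dot at (203,156), and the scene half shows the stem end raised with the flange still on the plate. The shaft is pivoting in the pads as planned, so I'll continue the arc.

Call:
{"fn": "send_rows", "kwargs": {"rows": [{"claw": 0,"dx": -0.06,"dy": 0,"dz": -0.06,"spin": 0},{"claw": 0,"dx": -0.121,"dy": 0,"dz": -0.112,"spin": 0},{"claw": 0,"dx": -0.19,"dy": 0,"dz": -0.155,"spin": 0},{"claw": 0,"dx": -0.267,"dy": 0,"dz": -0.189,"spin": 0},{"claw": 0,"dx": -0.345,"dy": 0,"dz": -0.21,"spin": 0}]}}

```text
t: 6.25
eef_pos: [0.5585, -0.2412, 0.109]
eef_rot: [2.72, 1.57, 0.0]
ft_force: [0.6, 0.8, -3.8]
grip_width: 0.284
finger_force: 20.4
```

Call:
{"fn": "send_rows", "kwargs": {"rows": [{"claw": 0,"dx": -0.082,"dy": 0,"dz": -0.015,"spin": 0},{"claw": 0,"dx": -0.165,"dy": 0,"dz": -0.02,"spin": 0},{"claw": 0,"dx": -0.246,"dy": 0,"dz": -0.01,"spin": 0},{"claw": 0,"dx": -0.3,"dy": 0,"dz": 0,"spin": 0},{"claw": 0,"dx": -0.3,"dy": 0,"dz": 0,"spin": 0}]}}

```text
t: 6.75
eef_pos: [0.5354, -0.2799, 0.1076]
eef_rot: [-2.721, -1.568, 0.001]
ft_force: [-0.4, -0.2, -4.1]
grip_width: 0.28
finger_force: 20.4
```

```bash
cat > m.py <<'E'
from h import *
s=bot.sense();p=bot.get_image("wrist");q=bot.get_image("scene");W=cloud(p,s)
T=R.from_rotvec(s["eef_rot"]).as_matrix();print(s["t"],np.round(s["eef_pos"],4),yaw(T),s["finger_force"],np.round(s["ft_force"],1))
def red(p,W):
    b,g,r=[p["image"][...,i].astype(int) for i in range(3)];m=(r>130)&(r-g>70)&(r-b>70)
    m&=(W[...,0]>.4)&(W[...,0]<.7)&(W[...,2]>.03)
    P=W[m];
    return m.sum(),np.median(P,0).round(4) if len(P) else None,P
for n,(im,w) in dict(w=(p,W),s=(q,cloud(q))).items():
    k,c,P=red(im,w);print(n,k,c)
    if k>20:
        A=np.c_[P[:,:2]-c[:2],np.ones(len(P))];f=np.linalg.lstsq(A,P[:,2],rcond=None)[0];print("dot plane slope",f[:2].round(3))
E
python3 m.py
```

```text
6.75 [ 0.5354 -0.2799  0.1076] 59.92064547168428 20.35017639398575 [-0.4 -0.2 -4.1]
w 662 [ 0.5515 -0.2511  0.1392]
dot plane slope [-0.812 -1.402]
s 134 [ 0.4425 -0.1809  0.5425]
dot plane slope [-2.897 -1.623]
```

The dot-plane normal shows the axis only about 32° above horizontal, with the shaft hanging from the pads and its rim about 16 mm above the plate. I'll shift forward, set the rim back on the plate, and repeat the arc pressing down slightly.

Call:
{"fn": "send_rows", "kwargs": {"rows": [{"claw": 0,"dx": 0.2,"dy": 0,"dz": 0,"spin": 0},{"claw": 0,"dx": 0.4,"dy": 0,"dz": 0.04,"spin": 0},{"claw": 0,"dx": 0.4,"dy": 0,"dz": 0.09,"spin": 0},{"claw": 0,"dx": 0.4,"dy": 0,"dz": 0.107,"spin": 0},{"claw": 0,"dx": 0.4,"dy": 0,"dz": 0.117,"spin": 0}]}}

```text
t: 7.35
eef_pos: [0.5676, -0.2262, 0.0924]
eef_rot: [2.72, 1.572, 0.003]
ft_force: [-0.3, 8.2, 11.8]
grip_width: 0.285
finger_force: 22.1
```

Call:
{"fn": "send_rows", "kwargs": {"rows": [{"claw": 0,"dx": -0.06,"dy": 0,"dz": -0.037,"spin": 0},{"claw": 0,"dx": -0.121,"dy": 0,"dz": -0.07,"spin": 0},{"claw": 0,"dx": -0.195,"dy": 0,"dz": -0.097,"spin": 0},{"claw": 0,"dx": -0.274,"dy": 0,"dz": -0.114,"spin": 0},{"claw": 0,"dx": -0.274,"dy": 0,"dz": -0.114,"spin": 0}]}}

```text
t: 7.85
eef_pos: [0.5449, -0.265, 0.1083]
eef_rot: [2.722, 1.567, -0.001]
ft_force: [-0.5, -0.4, -3.9]
grip_width: 0.281
finger_force: 20.6
```

```bash
python3 m.py
```

```text
7.85 [ 0.5449 -0.265   0.1083] 59.86562114356148 20.552029609680176 [-0.5 -0.4 -3.9]
w 758 [ 0.5603 -0.2372  0.1432]
dot plane slope [-0.647 -1.106]
s 121 [ 0.4535 -0.1706  0.5407]
dot plane slope [-2.455 -1.173]
```

Call:
{"fn": "send_rows", "kwargs": {"rows": [{"claw": 0,"dx": 0.2,"dy": 0,"dz": 0.03,"spin": 0},{"claw": 0,"dx": 0.2,"dy": 0,"dz": 0.073,"spin": 0},{"claw": 0,"dx": 0.2,"dy": 0,"dz": 0.1,"spin": 0},{"claw": 0,"dx": 0.15,"dy": 0,"dz": 0.09,"spin": 0},{"claw": 0,"dx": 0.1,"dy": 0,"dz": 0.07,"spin": 0}]}}

```text
t: 8.45
eef_pos: [0.5544, -0.2491, 0.0983]
eef_rot: [2.718, 1.573, 0.002]
ft_force: [-0.2, -0.5, -4.5]
grip_width: 0.284
finger_force: 21.0
```

Call:
{"fn": "send_rows", "kwargs": {"rows": [{"claw": 0,"dx": -0.05,"dy": 0,"dz": -0.015,"spin": 0},{"claw": 0,"dx": -0.11,"dy": 0,"dz": -0.03,"spin": 0},{"claw": 0,"dx": -0.17,"dy": 0,"dz": -0.04,"spin": 0},{"claw": 0,"dx": -0.22,"dy": 0,"dz": -0.045,"spin": 0},{"claw": 0,"dx": -0.22,"dy": 0,"dz": -0.045,"spin": 0}]}}

```text
t: 8.95
eef_pos: [0.5362, -0.2795, 0.104]
eef_rot: [2.722, 1.569, -0.001]
ft_force: [0.4, 0.2, -4.2]
grip_width: 0.283
finger_force: 21.0
```

```bash
python3 m.py
```

```text
8.95 [ 0.5362 -0.2795  0.104 ] 59.91159659136765 21.04188323020935 [ 0.4  0.2 -4.2]
w 831 [ 0.5514 -0.2527  0.1421]
dot plane slope [-0.583 -0.928]
s 134 [ 0.447  -0.1832  0.537 ]
dot plane slope [-3.128 -1.901]
```

Call:
{"fn": "send_rows", "kwargs": {"rows": [{"claw": 0,"dx": 0.02,"dy": 0,"dz": 0.03,"spin": 0},{"claw": 0,"dx": 0.0,"dy": 0,"dz": 0.06,"spin": 0},{"claw": 0,"dx": -0.05,"dy": 0,"dz": 0.06,"spin": 0},{"claw": 0,"dx": -0.1,"dy": 0,"dz": 0.045,"spin": 0},{"claw": 0,"dx": -0.14,"dy": 0,"dz": 0.035,"spin": 0}]}}

```text
t: 9.55
eef_pos: [0.5292, -0.2963, 0.1017]
eef_rot: [2.716, 1.571, 0.006]
ft_force: [2.7, 3.5, 6.7]
grip_width: 0.283
finger_force: 21.6
```

```bash
python3 m.py
```

```text
9.55 [ 0.5292 -0.2963  0.1017] 60.07318029298161 21.554832458496094 [2.7 3.5 6.7]
w 1030 [ 0.5428 -0.271   0.1477]
dot plane slope [-0.381 -0.66 ]
s 125 [ 0.4384 -0.1953  0.5364]
dot plane slope [-4.285 -2.54 ]
```

Call:
{"fn": "send_rows", "kwargs": {"rows": [{"claw": 0,"dx": -0.06,"dy": 0,"dz": -0.008,"spin": 0},{"claw": 0,"dx": -0.12,"dy": 0,"dz": -0.015,"spin": 0},{"claw": 0,"dx": -0.18,"dy": 0,"dz": -0.018,"spin": 0},{"claw": 0,"dx": -0.24,"dy": 0,"dz": -0.014,"spin": 0},{"claw": 0,"dx": -0.29,"dy": 0,"dz": -0.005,"spin": 0}]}}

```text
t: 10.15
eef_pos: [0.505, -0.3352, 0.1003]
eef_rot: [2.719, 1.57, 0.001]
ft_force: [2.3, 0.5, 4.9]
grip_width: 0.283
finger_force: 24.5
```

```bash
python3 m.py
```

```text
10.15 [ 0.505  -0.3352  0.1003] 60.00370664268436 24.545789659023285 [2.3 0.5 4.9]
w 1207 [ 0.5122 -0.3211  0.1586]
dot plane slope [-0.083 -0.147]
s 98 [ 0.4259 -0.2264  0.535 ]
dot plane slope [-2.585  0.559]
```

Call:
{"fn": "send_rows", "kwargs": {"rows": [{"claw": 0,"dx": -0.04,"dy": 0,"dz": 0.008,"spin": 0},{"claw": 0,"dx": -0.08,"dy": 0,"dz": 0.02,"spin": 0},{"claw": 0,"dx": -0.1,"dy": 0,"dz": 0.03,"spin": 0},{"claw": 0,"dx": -0.1,"dy": 0,"dz": 0.03,"spin": 0}]}}

```text
t: 10.65
eef_pos: [0.4966, -0.3483, 0.095]
eef_rot: [2.72, 1.57, -0.001]
ft_force: [0.3, -1.3, 4.7]
grip_width: 0.285
finger_force: 25.4
```

```bash
python3 m.py
```

```text
10.65 [ 0.4966 -0.3483  0.095 ] 59.96704682199042 25.434853434562683 [ 0.3 -1.3  4.7]
w 1128 [ 0.5014 -0.3389  0.1559]
dot plane slope [-0.005  0.002]
s 48 [ 0.4175 -0.2345  0.5324]
dot plane slope [-3.866 -0.104]
```

The shaft is upright: the dot-plane slope is about 0 and the dot is at 0.156 m. The stem sits about 10 mm off the pad centre, so I'll release, re-centre and regrip firmly.

Call:
{"fn": "send_rows", "kwargs": {"rows": [{"claw": 0.5,"dx": 0,"dy": 0,"dz": 0,"spin": 0},{"claw": 0.6,"dx": 0,"dy": 0,"dz": 0,"spin": 0},{"claw": 0.6,"dx": 0,"dy": 0,"dz": 0,"spin": 0},{"claw": 0.6,"dx": 0,"dy": 0,"dz": 0,"spin": 0}]}}

```text
t: 11.15
eef_pos: [0.4967, -0.3466, 0.0944]
eef_rot: [-2.719, -1.57, 0.001]
ft_force: [-0.3, -0.1, 0.5]
grip_width: 0.598
finger_force: 0.0
```

```bash
python3 m.py
```

```text
11.15 [ 0.4967 -0.3466  0.0944] 60.017294562621 0.0 [-0.3 -0.1  0.5]
w 1076 [ 0.5    -0.3416  0.1552]
dot plane slope [-0.     0.009]
s 51 [ 0.4193 -0.2338  0.5316]
dot plane slope [-1.852  0.962]
```

Call:
{"fn": "send_rows", "kwargs": {"rows": [{"claw": 0.6,"dx": 0.04,"dy": 0.003,"dz": 0,"spin": 0},{"claw": 0,"dx": 0.04,"dy": 0.003,"dz": 0,"spin": 0},{"claw": 0,"dx": 0.04,"dy": 0.003,"dz": 0,"spin": 0},{"claw": 0,"dx": 0.04,"dy": 0.003,"dz": 0,"spin": 0},{"claw": 0,"dx": 0.04,"dy": 0.003,"dz": 0,"spin": 0}], "force": 80}}

```text
t: 11.75
eef_pos: [0.5007, -0.342, 0.0954]
eef_rot: [-2.721, -1.571, -0.001]
ft_force: [-0.4, 2.0, 2.6]
grip_width: 0.272
finger_force: 78.7
```

Call:
{"fn": "send_rows", "kwargs": {"rows": [{"claw": 0,"dx": 0,"dy": 0,"dz": 0,"spin": 0},{"claw": 0,"dx": 0,"dy": 0,"dz": -0.03,"spin": 0},{"claw": 0,"dx": 0,"dy": 0,"dz": -0.03,"spin": 0}]}}

```text
t: 12.05
eef_pos: [0.5003, -0.3422, 0.0994]
eef_rot: [-2.72, -1.571, 0.001]
ft_force: [0.9, 0.5, -4.5]
grip_width: 0.274
finger_force: 78.6
```

```bash
python3 m.py; python3 - <<'E'
from h import *
z=bot.sense()["eef_pos"][2]
plan([(.51,-.24,z,32),(.52,-.115,z,5),(.527,.01,z,0),(.527,.045,z,0)])
E
```

```text
12.05 [ 0.5003 -0.3422  0.0994] 59.99998950329767 78.59714269638062 [ 0.9  0.5 -4.5]
w 858 [ 0.5002 -0.3414  0.1592]
dot plane slope [0.051 0.081]
s 55 [ 0.4176 -0.2276  0.5354]
dot plane slope [-0.201  0.854]
-> (0.51, -0.24, np.float64(0.09899712409067528), 32) dxyz [ 0.622 -0.283  0.   ] spin 0.977
-> (0.52, -0.115, np.float64(0.09899712409067528), 5) dxyz [ 0.498 -0.671  0.   ] spin 0.942
-> (0.527, 0.01, np.float64(0.09899712409067528), 0) dxyz [ 0.119 -0.826  0.   ] spin 0.175
-> (0.527, 0.045, np.float64(0.09899712409067528), 0) dxyz [ 0.    -0.233  0.   ] spin -0.0
```

Call:
{"fn": "send_rows", "kwargs": {"rows": [{"claw": 0,"dx": 0.12,"dy": -0.055,"dz": 0,"spin": 0.25},{"claw": 0,"dx": 0.28,"dy": -0.13,"dz": 0,"spin": 0.5},{"claw": 0,"dx": 0.45,"dy": -0.2,"dz": 0,"spin": 0.75},{"claw": 0,"dx": 0.57,"dy": -0.26,"dz": 0,"spin": 0.93},{"claw": 0,"dx": 0.622,"dy": -0.283,"dz": 0,"spin": 0.977}]}}

```text
t: 12.65
eef_pos: [0.5099, -0.2379, 0.0988]
eef_rot: [-3.019, -0.863, 0.001]
ft_force: [-0.5, 1.1, -4.8]
grip_width: 0.277
finger_force: 78.9
```

Call:
{"fn": "send_rows", "kwargs": {"rows": [{"claw": 0,"dx": 0.1,"dy": -0.13,"dz": 0,"spin": 0.25},{"claw": 0,"dx": 0.22,"dy": -0.3,"dz": 0,"spin": 0.5},{"claw": 0,"dx": 0.36,"dy": -0.48,"dz": 0,"spin": 0.75},{"claw": 0,"dx": 0.46,"dy": -0.62,"dz": 0,"spin": 0.92},{"claw": 0,"dx": 0.498,"dy": -0.671,"dz": 0,"spin": 0.942}]}}

```text
t: 13.15
eef_pos: [0.5199, -0.1128, 0.099]
eef_rot: [-3.137, -0.138, 0.002]
ft_force: [1.0, -0.9, -4.7]
grip_width: 0.275
finger_force: 79.2
```

Call:
{"fn": "send_rows", "kwargs": {"rows": [{"claw": 0,"dx": 0.02,"dy": -0.15,"dz": 0,"spin": 0.05},{"claw": 0,"dx": 0.05,"dy": -0.37,"dz": 0,"spin": 0.1},{"claw": 0,"dx": 0.08,"dy": -0.6,"dz": 0,"spin": 0.15},{"claw": 0,"dx": 0.11,"dy": -0.77,"dz": 0,"spin": 0.175},{"claw": 0,"dx": 0.119,"dy": -0.826,"dz": 0,"spin": 0.175}]}}

```text
t: 13.65
eef_pos: [0.5272, 0.0115, 0.0994]
eef_rot: [-3.141, -0.005, 0.0]
ft_force: [0.5, -0.9, -3.5]
grip_width: 0.269
finger_force: 79.4
```

```bash
cat >> h.py <<'E'
E
python3 m.py; python3 - <<'E'
from h import *
s=bot.sense();p=bot.get_image("wrist");q=bot.get_image("scene");W=cloud(q)
print([(l,round(d["p"],2),np.round(d["box"])) for l in("gauge","gauge_tip") for d in bot.recognise(p,l)[:2]])
cv2.imwrite("pics/b1.png",np.hstack([cv2.resize(p["image"],(400,300)),cv2.resize(q["image"][120:270,290:490],(400,300))]))
E
```

```text
13.65 [0.5272 0.0115 0.0994] 0.18221749662675746 79.41830277442932 [ 0.5 -0.9 -3.5]
w 838 [0.5278 0.0107 0.1593]
dot plane slope [ 0.155 -0.018]
s 92 [0.541  0.0115 0.4725]
dot plane slope [ 4.591 -0.844]
[]
```

View pics/b1.png

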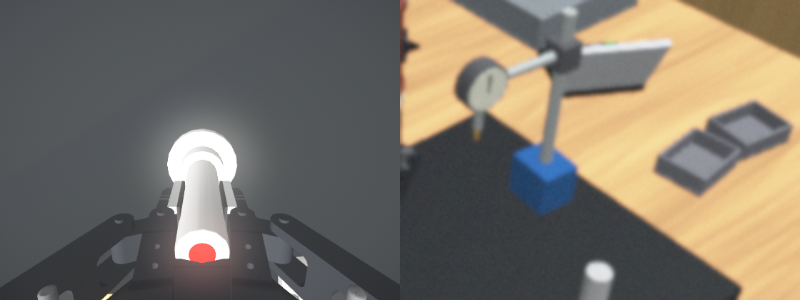

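The wrist half shows the shaft standing in the grip with the dot at (203,252), and no gauge in view. The scene half shows the brass tip at about scene pixel (328,188). I'll move a little closer, set the shaft down, release, and rise to view the tip.

Call:
{"fn": "send_rows", "kwargs": {"rows": [{"claw": 0,"dx": 0,"dy": -0.1,"dz": 0,"spin": 0},{"claw": 0,"dx": 0,"dy": -0.2,"dz": 0,"spin": 0},{"claw": 0,"dx": 0,"dy": -0.225,"dz": 0.01,"spin": 0},{"claw": 0,"dx": 0,"dy": -0.225,"dz": 0.025,"spin": 0},{"claw": 0,"dx": 0,"dy": -0.225,"dz": 0.032,"spin": 0}]}}

```text
t: 14.45
eef_pos: [0.5275, 0.0442, 0.0954]
eef_rot: [-3.141, -0.002, -0.0]
ft_force: [-4.1, 3.0, 8.5]
grip_width: 0.27
finger_force: 80.9
```

Call:
{"fn": "send_rows", "kwargs": {"rows": [{"claw": 0,"dx": 0,"dy": 0,"dz": 0,"spin": 0},{"claw": 0.5,"dx": 0,"dy": 0,"dz": 0,"spin": 0},{"claw": 0.8,"dx": 0,"dy": 0,"dz": 0,"spin": 0},{"claw": 0.8,"dx": 0,"dy": 0,"dz": 0,"spin": 0},{"claw": 0.8,"dx": 0,"dy": 0,"dz": 0,"spin": 0}]}}

```text
t: 14.95
eef_pos: [0.5275, 0.0433, 0.0949]
eef_rot: [3.141, 0.0, 0.001]
ft_force: [0.1, -0.5, -0.3]
grip_width: 0.798
finger_force: 0.0
```

Call:
{"fn": "send_rows", "kwargs": {"rows": [{"claw": 0.8,"dx": 0,"dy": 0,"dz": -0.1,"spin": 0},{"claw": 0.8,"dx": 0,"dy": 0,"dz": -0.3,"spin": 0},{"claw": 0.8,"dx": 0,"dy": 0,"dz": -0.55,"spin": 0},{"claw": 0.8,"dx": 0,"dy": 0,"dz": -0.7,"spin": 0},{"claw": 0.8,"dx": 0,"dy": 0,"dz": -0.7,"spin": 0}]}}

```text
t: 15.45
eef_pos: [0.5303, 0.0434, 0.2056]
eef_rot: [3.141, 0.001, 0.014]
ft_force: [0.9, -1.2, -0.2]
grip_width: 0.801
finger_force: 0.0
```

```bash
python3 m.py; python3 - <<'E'
from h import *
import pickle
s=bot.sense();p=bot.get_image("wrist");q=bot.get_image("scene");W=cloud(p,s)
print(p["cx"],p["cy"],s["eef_pos"],s["ft_force"])
pickle.dump((s,p,q),open("v1.pkl","wb"))
print([(l,round(d["p"],2),np.round(d["box"])) for l in("gauge","gauge_tip") for d in bot.recognise(p,l)[:2]])
print("pred tip px",proj(p,[.527,.163,.163],s),proj(q,[.527,.163,.163]))
cv2.imwrite("pics/b2.png",np.hstack([cv2.resize(p["image"],(540,405)),cv2.resize(q["image"][140:215,310:360],(260,390)).copy() if 0 else cv2.copyMakeBorder(cv2.resize(q["image"][145:205,310:350],(260,390)),0,15,0,0,0)]))
E
```

```text
15.45 [0.5303 0.0434 0.2056] 0.019899592160334885 0.0 [ 0.9 -1.2 -0.2]
w 309 [0.5263 0.0443 0.1552]
dot plane slope [ 0.095 -0.332]
s 17 [0.5303 0.046  0.1547]
282.59596179578557 211.2670175233823 [0.52773546 0.04353723 0.20096038] [-0.23088258 -0.5833175  -0.89944523]
[('gauge', 0.7, array([ 45., 264.,  82., 227.])), ('gauge_tip', 0.78, array([ 43., 264.,  84., 221.]))]
pred tip px [[ 84.14755444 240.51336536]] [[327.12079709 190.26541863]]
```

View pics/b2.png

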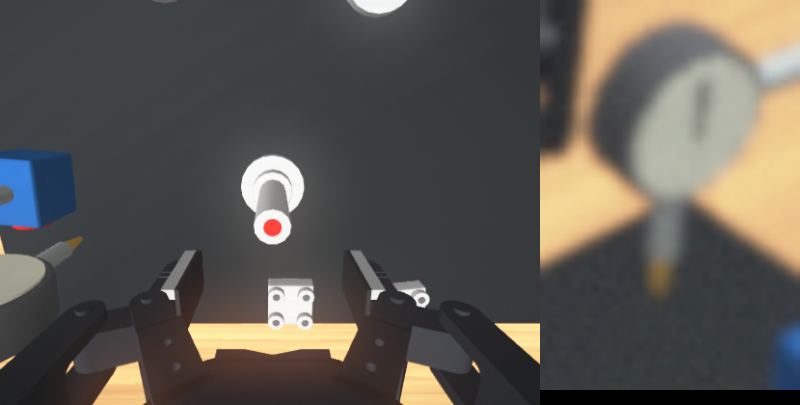

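The wrist view shows the brass tip at about (82,238) in the half-scale picture, and the shaft standing with its dot at (272,228). The scene crop puts the tip at about scene pixel (328,191). I'll triangulate from these two views.

```bash
cat > tip.py <<'E'
from h import *
import pickle
s,p,q=pickle.load(open("v1.pkl","rb"))
from scipy.optimize import least_squares
def brass(im,u0,v0,r):
    c=im[v0-r:v0+r,u0-r:u0+r].astype(int);m=(c[...,2]-c[...,0]>45)
    v,u=np.nonzero(m);return u+u0-r,v+v0-r
u,v=brass(p["image"],78,250,14);i=np.argsort(-u+0.8*v)[:4];a=np.c_[u,v]
print("wrist brass",len(u),u.min(),u.max(),v.min(),v.max());k=u>=u.max()-1;tw=[u[k].mean()+.3,v[k].mean()];print(tw)
u,v=brass(q["image"],328,188,6);print("scene",len(u),u.min(),u.max(),v.min(),v.max());k=v>=v.max()-1;ts=[u[k].mean(),v.max()+.3];print(ts)
ts=[328.2,190.7] if not 326<ts[0]<331 else ts
f=lambda X:np.r_[(proj(p,X,s)[0]-tw),(proj(q,X)[0]-ts)]
r=least_squares(f,[.527,.163,.163]);print("tip",r.x.round(4),r.fun.round(2))
f2=lambda X:proj(p,[X[0],X[1],.163],s)[0]-tw
r2=least_squares(f2,[.527,.163]);print("wrist only z=.163",r2.x.round(4))
f3=lambda X:proj(q,[X[0],X[1],.163])[0]-ts
print("scene only",least_squares(f3,[.527,.163]).x.round(4))
# dot in both
W=cloud(p,s);b,g,rr=[p["image"][...,i].astype(int) for i in range(3)];m=(rr>130)&(rr-g>70)&(rr-b>70)&(W[...,2]>.14)&(W[...,0]>.45)
vv,uu=np.nonzero(m);d=[uu.mean(),vv.mean()];r=least_squares(lambda X:proj(p,[X[0],X[1],.155],s)[0]-d,[.527,.045]);print("dot",d,r.x.round(4),np.median(W[m],0).round(4))
E
python3 tip.py
```

```text
wrist brass 108 68 85 246 258
[np.float64(84.5), np.float64(247.6)]
scene 8 327 329 186 188
[np.float64(327.8), np.float64(188.3)]
tip [0.5224 0.1639 0.1629] [-0.46 -0.16 -1.79  0.8 ]
wrist only z=.163 [0.5224 0.1636]
scene only [0.5228 0.1688]
dot [np.float64(282.11439114391146), np.float64(235.59040590405905)] [0.5272 0.0431] [0.5273 0.0432 0.1553]
```

The tip is at about (0.522, 0.164, 0.163) and the dot at (0.527, 0.043). I can't hold the shaft from above under the tip, so I'll push it low with the back of one open finger. First I'll check the gripper's outline from the wrist depth.

```bash
python3 - <<'E'
from h import *
import pickle
s,p,q=pickle.load(open("v1.pkl","rb"))
W=cloud(p,s);T=R.from_rotvec(s["eef_rot"]).as_matrix();L=(W-s["eef_pos"])@T
m=(L[...,2]<.03)&(abs(L[...,0])<.06)&(abs(L[...,1])<.1)&np.isfinite(L[...,2]);P=L[m]
for lo in np.arange(-.15,.03,.01):
    k=(P[:,2]>=lo)&(P[:,2]<lo+.01)
    if k.sum()>5:print(round(lo,2),k.sum(),"y",P[k,1].min().round(4),P[k,1].max().round(4),"inner",abs(P[k,1]).min().round(3),"x",np.percentile(P[k,0],[2,98]).round(3))
E
```

```text
-0.1 3842 y -0.0588 0.0591 inner 0.0 x [0.011 0.019]
-0.09 13220 y -0.0665 0.0671 inner 0.0 x [0.003 0.017]
-0.08 10528 y -0.0668 0.0683 inner 0.0 x [-0.009  0.016]
-0.07 9460 y -0.0664 0.0678 inner 0.024 x [-0.012  0.015]
-0.06 4825 y -0.0998 0.0675 inner 0.03 x [-0.009  0.013]
-0.05 3164 y -0.1 0.0574 inner 0.033 x [-0.016  0.011]
-0.04 2838 y -0.1 0.0487 inner 0.033 x [-0.014  0.01 ]
-0.03 1919 y -0.1 0.0488 inner 0.033 x [-0.014  0.01 ]
-0.02 990 y -0.0999 0.0482 inner 0.033 x [-0.012  0.01 ]
-0.01 117 y -0.0338 0.0351 inner 0.033 x [-0.011  0.008]
```

Call:
{"fn": "send_rows", "kwargs": {"rows": [{"claw": 1,"dx": 0,"dy": 0,"dz": 0,"spin": 0},{"claw": 1,"dx": 0,"dy": 0,"dz": 0,"spin": 0},{"claw": 1,"dx": 0,"dy": 0,"dz": 0,"spin": 0}]}}

```text
t: 16.05
eef_pos: [0.5271, 0.0436, 0.1994]
eef_rot: [-3.142, -0.0, 0.001]
ft_force: [-0.0, -0.2, 0.3]
grip_width: 0.997
finger_force: 0.0
```

```bash
python3 - <<'E'
from h import *
s=bot.sense();p=bot.get_image("wrist");print(s["grip_width"])
W=cloud(p,s);T=R.from_rotvec(s["eef_rot"]).as_matrix();L=(W-s["eef_pos"])@T
m=(L[...,2]<.01)&(abs(L[...,0])<.09)&(L[...,1]>0)&(L[...,1]<.12)&np.isfinite(L[...,2]);P=L[m]
for lo in np.arange(-.15,.01,.01):
    k=(P[:,2]>=lo)&(P[:,2]<lo+.01)
    if k.sum()>5:
        ym=np.percentile(P[k,1],99.5);o=k&(P[:,1]>ym-.008)
        print(round(lo,2),k.sum(),"ymax",ym.round(4),"inner",P[k,1].min().round(3),"x of outermost",np.percentile(P[o,0],[1,99]).round(3),"x all",np.percentile(P[k,0],[1,99]).round(3))
print(np.nanmin(L[...,2]))
E
```

```text
0.9966443354812237
-0.1 2160 ymax 0.0311 inner 0.001 x of outermost [0.012 0.017] x all [0.011 0.02 ]
-0.09 6570 ymax 0.0655 inner 0.0 x of outermost [0.002 0.012] x all [0.001 0.017]
-0.08 5085 ymax 0.0733 inner 0.0 x of outermost [-0.01   0.012] x all [-0.01   0.017]
-0.07 5770 ymax 0.0743 inner 0.033 x of outermost [-0.009  0.013] x all [-0.012  0.013]
-0.06 1051 ymax 0.0714 inner 0.042 x of outermost [0.005 0.011] x all [0.001 0.013]
-0.05 854 ymax 0.0568 inner 0.043 x of outermost [0.005 0.01 ] x all [-0.009  0.011]
-0.04 880 ymax 0.0569 inner 0.043 x of outermost [0.005 0.01 ] x all [-0.012  0.01 ]
-0.03 711 ymax 0.0569 inner 0.043 x of outermost [0.005 0.01 ] x all [-0.012  0.01 ]
-0.02 269 ymax 0.0543 inner 0.043 x of outermost [0.005 0.01 ] x all [-0.012  0.01 ]
-0.09853706334227326
```

Fully open, the finger back is at 57 mm and the knuckle at 74 mm. That leaves the stem about 2 mm clear when the finger pushes on the flange rim. I'll go round behind the shaft at -y, yaw 2.3° to aim at the tip, and descend.

```bash
python3 - <<'E'
from h import *
n=np.array([-.0398,.9992]);dot=np.array([.5272,.0431])
a=dot-n*.111;b=dot-n*.091
plan([(*a,.19,2.28),(*a,.05,2.28),(*a,.021,2.28),(*b,.021,2.28)])
E
```

```text
-> (np.float64(0.5316178), np.float64(-0.0678112), 0.19, 2.28) dxyz [0.029 0.743 0.063] spin -0.079
-> (np.float64(0.5316178), np.float64(-0.0678112), 0.05, 2.28) dxyz [0.    0.    0.933] spin -0.0
-> (np.float64(0.5316178), np.float64(-0.0678112), 0.021, 2.28) dxyz [0.    0.    0.193] spin -0.0
-> (np.float64(0.5308218), np.float64(-0.0478272), 0.021, 2.28) dxyz [-0.    -0.133  0.   ] spin -0.0
```

Call:
{"fn": "send_rows", "kwargs": {"rows": [{"claw": 1,"dx": 0.029,"dy": 0.743,"dz": 0,"spin": -0.079},{"claw": 1,"dx": 0.029,"dy": 0.743,"dz": 0,"spin": -0.079},{"claw": 1,"dx": 0.029,"dy": 0.743,"dz": 0.06,"spin": -0.079},{"claw": 1,"dx": 0.029,"dy": 0.743,"dz": 0.063,"spin": -0.079}]}}

```text
t: 16.5
eef_pos: [0.531, -0.0694, 0.1891]
eef_rot: [-3.14, -0.057, 0.003]
ft_force: [-0.8, 0.9, -0.7]
grip_width: 0.998
finger_force: 0.0
```

Call:
{"fn": "send_rows", "kwargs": {"rows": [{"claw": 1,"dx": 0,"dy": 0,"dz": 0.3,"spin": 0},{"claw": 1,"dx": 0,"dy": 0,"dz": 0.6,"spin": 0},{"claw": 1,"dx": 0,"dy": 0,"dz": 0.85,"spin": 0},{"claw": 1,"dx": 0,"dy": 0,"dz": 0.93,"spin": 0},{"claw": 1,"dx": 0,"dy": 0,"dz": 0.93,"spin": 0}]}}

```text
t: 17.0
eef_pos: [0.53, -0.0663, 0.0491]
eef_rot: [-3.139, -0.064, 0.007]
ft_force: [-0.2, 0.3, 0.3]
grip_width: 1.001
finger_force: 0.0
```

Call:
{"fn": "send_rows", "kwargs": {"rows": [{"claw": 1,"dx": 0,"dy": 0,"dz": 0.08,"spin": 0},{"claw": 1,"dx": 0,"dy": 0,"dz": 0.13,"spin": 0},{"claw": 1,"dx": 0,"dy": 0,"dz": 0.17,"spin": 0},{"claw": 1,"dx": 0,"dy": 0,"dz": 0.19,"spin": 0},{"claw": 1,"dx": 0,"dy": 0,"dz": 0.19,"spin": 0}]}}

```text
t: 17.5
eef_pos: [0.5316, -0.0679, 0.0222]
eef_rot: [-3.141, -0.062, 0.0]
ft_force: [0.2, 0.3, 0.8]
grip_width: 0.999
finger_force: 0.0
```

Call:
{"fn": "send_rows", "kwargs": {"rows": [{"claw": 1,"dx": 0,"dy": -0.06,"dz": 0,"spin": 0},{"claw": 1,"dx": 0,"dy": -0.11,"dz": 0,"spin": 0},{"claw": 1,"dx": 0,"dy": -0.14,"dz": 0,"spin": 0},{"claw": 1,"dx": 0,"dy": -0.18,"dz": 0,"spin": 0},{"claw": 1,"dx": 0,"dy": -0.22,"dz": 0,"spin": 0}]}}

```text
t: 18.0
eef_pos: [0.5307, -0.0347, 0.0227]
eef_rot: [3.14, 0.063, 0.001]
ft_force: [0.3, -2.9, 0.7]
grip_width: 1.004
finger_force: 1.3
```

Call:
{"fn": "send_rows", "kwargs": {"rows": [{"claw": 1,"dx": 0,"dy": -0.04,"dz": 0,"spin": 0},{"claw": 1,"dx": 0,"dy": -0.08,"dz": 0,"spin": 0},{"claw": 1,"dx": 0,"dy": -0.12,"dz": 0,"spin": 0},{"claw": 1,"dx": 0,"dy": -0.15,"dz": 0,"spin": 0},{"claw": 1,"dx": 0,"dy": -0.15,"dz": 0,"spin": 0}]}}

```text
t: 18.5
eef_pos: [0.5293, -0.0116, 0.0223]
eef_rot: [-3.14, -0.063, 0.0]
ft_force: [0.1, 0.5, -0.8]
grip_width: 1.001
finger_force: 0.0
```

```bash
cat > v.py <<'E'
from h import *
from scipy.optimize import least_squares
import sys
s=bot.sense();print(s["t"],np.round(s["eef_pos"],4),np.round(s["ft_force"],1))
for n,zc in (("scene",.155),("wrist",.155),("top",.155)):
    q=bot.get_image(n);st=s if n=="wrist" else None;W=cloud(q,st)
    b,g,r=[q["image"][...,i].astype(int) for i in range(3)];m=(r>110)&(r-g>60)&(r-b>60)
    c=proj(q,[.527,.1,.155],st)[0];v,u=np.mgrid[:420,:560];X=W
    m&=(abs(X[...,2]-.155)<.03)&(abs(X[...,0]-.527)<.05)&(X[...,1]>.0)&(X[...,1]<.22)
    if m.sum()>3:
        d=[u[m].mean(),v[m].mean()];x=least_squares(lambda X:proj(q,[X[0],X[1],.155],st)[0]-d,[.527,.1]).x
        print(n,m.sum(),np.round(d,1),x.round(4),"cloud",np.median(W[m],0).round(4))
    else: print(n,m.sum())
    np.savez("last_"+n,**q)
E
python3 v.py
```

```text
18.5 [ 0.5293 -0.0116  0.0223] [ 0.1  0.5 -0.8]
scene 16 [296.2 209.3] [0.5282 0.0764] cloud [0.5272 0.0764 0.1548]
wrist 0
top 16 [260.5 183. ] [0.5273 0.0744] cloud [0.5273 0.0744 0.1544]
```

The shaft moved upright with the finger and the dot is now at about y = 0.076. Before pushing further, I'll check how far the wrist extends toward the dial at dial height.

```bash
python3 - <<'E'
from h import *
for n in("scene","top"):
    q=dict(np.load(f"last_{n}.npz"));W=cloud(q).reshape(-1,3);W=W[np.isfinite(W[:,2])]
    for lo in np.arange(.06,.5,.03):
        k=(W[:,2]>=lo)&(W[:,2]<lo+.03)&(abs(W[:,0]-.53)<.12)&(W[:,1]>-.15)&(W[:,1]<.125)
        if k.sum()>5:print(n,round(lo,2),k.sum(),"y-tool",(np.percentile(W[k,1],[1,99.5])+.0116).round(3),"x",np.percentile(W[k,0],[1,99]).round(3))
E
```

```text
scene 0.06 330 y-tool [-0.073  0.093] x [0.519 0.547]
scene 0.09 598 y-tool [-0.072  0.095] x [0.52 0.55]
scene 0.12 611 y-tool [-0.068  0.093] x [0.518 0.551]
scene 0.15 478 y-tool [-0.037  0.098] x [0.516 0.569]
scene 0.18 423 y-tool [-0.036  0.026] x [0.514 0.569]
scene 0.21 538 y-tool [-0.038  0.031] x [0.512 0.571]
scene 0.24 555 y-tool [-0.037  0.035] x [0.519 0.569]
scene 0.27 588 y-tool [-0.037  0.033] x [0.52  0.569]
scene 0.3 623 y-tool [-0.063  0.045] x [0.5   0.574]
scene 0.33 1121 y-tool [-0.066  0.05 ] x [0.459 0.585]
scene 0.36 2179 y-tool [-0.065  0.061] x [0.425 0.583]
scene 0.39 2266 y-tool [-0.061  0.064] x [0.414 0.565]
scene 0.42 1215 y-tool [-0.053  0.067] x [0.411 0.523]
scene 0.45 1300 y-tool [-0.045  0.074] x [0.411 0.476]
scene 0.48 528 y-tool [-0.036  0.078] x [0.41  0.433]
top 0.06 35 y-tool [-0.102  0.103] x [0.412 0.537]
top 0.09 23 y-tool [0.039 0.096] x [0.514 0.541]
top 0.12 26 y-tool [0.039 0.093] x [0.514 0.537]
top 0.15 84 y-tool [-0.003  0.098] x [0.491 0.537]
top 0.21 22 y-tool [-0.012  0.024] x [0.49  0.497]
top 0.24 10 y-tool [-0.005  0.018] x [0.491 0.496]
top 0.33 31 y-tool [-0.037  0.045] x [0.452 0.562]
top 0.36 794 y-tool [-0.063  0.064] x [0.438 0.577]
top 0.39 1391 y-tool [-0.059  0.058] x [0.438 0.565]
top 0.42 431 y-tool [-0.054  0.066] x [0.423 0.523]
top 0.45 522 y-tool [-0.046  0.075] x [0.412 0.48 ]
top 0.48 459 y-tool [-0.037  0.079] x [0.41  0.434]
```

Call:
{"fn": "send_rows", "kwargs": {"rows": [{"claw": 1,"dx": 0,"dy": -0.03,"dz": 0,"spin": 0},{"claw": 1,"dx": 0,"dy": -0.07,"dz": 0,"spin": 0},{"claw": 1,"dx": 0,"dy": -0.11,"dz": 0,"spin": 0},{"claw": 1,"dx": 0,"dy": -0.155,"dz": 0,"spin": 0},{"claw": 1,"dx": 0,"dy": -0.2,"dz": 0,"spin": 0}]}}

```text
t: 19.15
eef_pos: [0.5282, 0.0182, 0.0223]
eef_rot: [-3.141, -0.063, 0.0]
ft_force: [-0.4, -2.2, -0.5]
grip_width: 0.998
finger_force: 1.1
```

Call:
{"fn": "send_rows", "kwargs": {"rows": [{"claw": 1,"dx": 0,"dy": -0.04,"dz": 0,"spin": 0},{"claw": 1,"dx": 0,"dy": -0.08,"dz": 0,"spin": 0},{"claw": 1,"dx": 0,"dy": -0.12,"dz": 0,"spin": 0},{"claw": 1,"dx": 0,"dy": -0.16,"dz": 0,"spin": 0},{"claw": 1,"dx": 0,"dy": -0.19,"dz": 0,"spin": 0}]}}

```text
t: 19.65
eef_pos: [0.5271, 0.0466, 0.0223]
eef_rot: [-3.141, -0.063, 0.0]
ft_force: [0.9, -2.0, 0.3]
grip_width: 1.002
finger_force: 1.1
```

Call:
{"fn": "send_rows", "kwargs": {"rows": [{"claw": 1,"dx": 0,"dy": -0.03,"dz": 0,"spin": 0},{"claw": 1,"dx": 0,"dy": -0.06,"dz": 0,"spin": 0},{"claw": 1,"dx": 0,"dy": -0.08,"dz": 0,"spin": 0},{"claw": 1,"dx": 0,"dy": -0.08,"dz": 0,"spin": 0}]}}

```text
t: 20.05
eef_pos: [0.5266, 0.0585, 0.0223]
eef_rot: [-3.141, -0.063, 0.0]
ft_force: [-0.3, 0.1, -0.3]
grip_width: 0.999
finger_force: 0.2
```

```bash
python3 v.py; python3 - <<'E'
from h import *
q=dict(np.load("last_scene.npz"));cv2.imwrite("pics/c1.png",cv2.resize(q["image"][150:260,260:400],(784,616))[:600])
print(proj(q,[.5224,.1637,.163]))
E
```

```text
20.05 [0.5266 0.0585 0.0223] [-0.3  0.1 -0.3]
scene 14 [320.7 195.9] [0.5259 0.1463] cloud [0.5252 0.1462 0.1548]
wrist 0
top 9 [234. 184.] [0.5249 0.1414] cloud [0.525  0.1414 0.154 ]
[[325.92776486 189.0978903 ]]
```

View pics/c1.png

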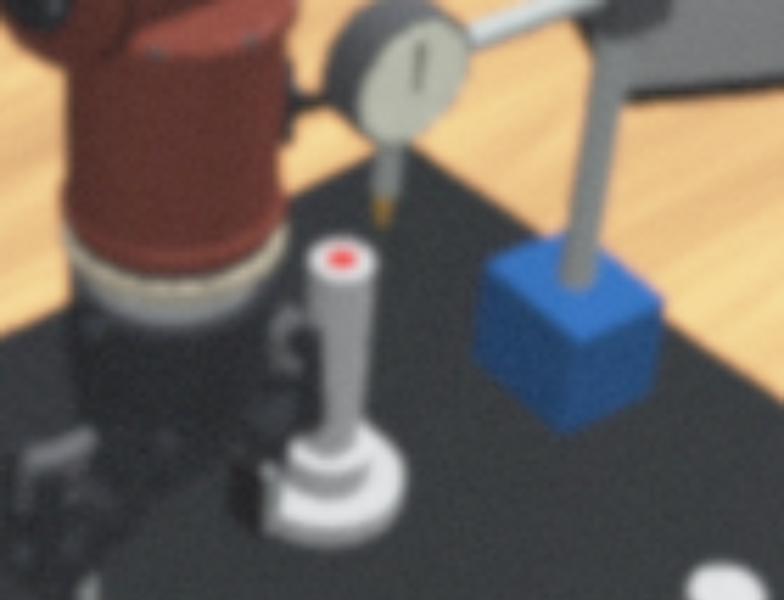

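The dot is at crop (342,259) and the tip at (384,225), i.e. scene pixels (321.1,196.3) and (328.6,190.2). The shaft stands upright with the finger behind its flange.

```bash
python3 - <<'E'
from h import *
from scipy.optimize import least_squares
q=dict(np.load("last_scene.npz"))
for t in([328.6,190.2],[328.2,189.5]):
    print(t,least_squares(lambda X:proj(q,[X[0],X[1],.163])[0]-t,[.52,.16]).x.round(4))
print("dot",least_squares(lambda X:proj(q,[X[0],X[1],.155])[0]-[320.9,196.1],[.52,.16]).x.round(4))
E
```

```text
[328.6, 190.2] [0.5288 0.1657]
[328.2, 189.5] [0.5264 0.1666]
dot [0.5267 0.1461]
```

Call:
{"fn": "send_rows", "kwargs": {"rows": [{"claw": 1,"dx": 0,"dy": -0.03,"dz": 0,"spin": 0},{"claw": 1,"dx": 0,"dy": -0.06,"dz": 0,"spin": 0},{"claw": 1,"dx": 0,"dy": -0.09,"dz": 0,"spin": 0},{"claw": 1,"dx": 0,"dy": -0.11,"dz": 0,"spin": 0},{"claw": 1,"dx": 0,"dy": -0.115,"dz": 0,"spin": 0}]}}

```text
t: 20.7
eef_pos: [0.526, 0.0757, 0.0224]
eef_rot: [3.141, 0.063, 0.0]
ft_force: [0.4, -3.2, 1.4]
grip_width: 0.999
finger_force: 1.7
```

Call:
{"fn": "send_rows", "kwargs": {"rows": [{"claw": 1,"dx": 0,"dy": 0,"dz": 0,"spin": 0},{"claw": 1,"dx": 0,"dy": 0.08,"dz": 0,"spin": 0},{"claw": 1,"dx": 0,"dy": 0.22,"dz": 0,"spin": 0},{"claw": 1,"dx": 0,"dy": 0.28,"dz": 0,"spin": 0},{"claw": 1,"dx": 0,"dy": 0.28,"dz": 0,"spin": 0}]}}

```text
t: 21.2
eef_pos: [0.5277, 0.032, 0.0223]
eef_rot: [-3.141, -0.059, 0.0]
ft_force: [-1.5, 1.3, 0.3]
grip_width: 0.998
finger_force: 0.0
```

Call:
{"fn": "send_rows", "kwargs": {"rows": [{"claw": 1,"dx": 0,"dy": 0,"dz": -0.3,"spin": 0},{"claw": 1,"dx": 0,"dy": 0,"dz": -0.6,"spin": 0},{"claw": 1,"dx": 0,"dy": 0,"dz": -0.9,"spin": 0},{"claw": 1,"dx": 0,"dy": 0,"dz": -1,"spin": 0},{"claw": 1,"dx": 0,"dy": 0,"dz": -1,"spin": 0}]}}

```text
t: 21.7
eef_pos: [0.5297, 0.0336, 0.1755]
eef_rot: [3.141, 0.063, 0.01]
ft_force: [0.2, 0.4, -0.2]
grip_width: 1.002
finger_force: 0.0
```

Call:
{"fn": "send_rows", "kwargs": {"rows": [{"claw": 1,"dx": 0,"dy": 0,"dz": -0.15,"spin": 0},{"claw": 1,"dx": 0,"dy": 0,"dz": -0.15,"spin": 0},{"claw": 1,"dx": 0,"dy": 0,"dz": -0.15,"spin": 0}]}}

```text
t: 22.0
eef_pos: [0.5269, 0.0335, 0.1929]
eef_rot: [-3.141, -0.063, 0.003]
ft_force: [-0.9, 0.6, -0.5]
grip_width: 0.998
finger_force: 0.0
```

```bash
python3 v.py; python3 - <<'E'
from h import *
s=bot.sense();p=dict(np.load("last_wrist.npz"));q=dict(np.load("last_scene.npz"))
print("pred tip",proj(p,[.5224,.1637,.163],s))
c=cv2.resize(p["image"][180:320,20:160],(392,392));d=cv2.resize(q["image"][165:225,300:360],(392,392))
cv2.imwrite("pics/d1.png",np.hstack([c,d]))
E
```

```text
22.0 [0.5269 0.0335 0.1929] [-0.9  0.6 -0.5]
scene 16 [326.  192.5] [0.5242 0.1631] cloud [0.5236 0.1634 0.1544]
wrist 305 [ 69.3 237.8] [0.5227 0.1616] cloud [0.5231 0.1612 0.1558]
top 0
pred tip [[ 56.45528183 242.767111  ]]
```

View pics/d1.png

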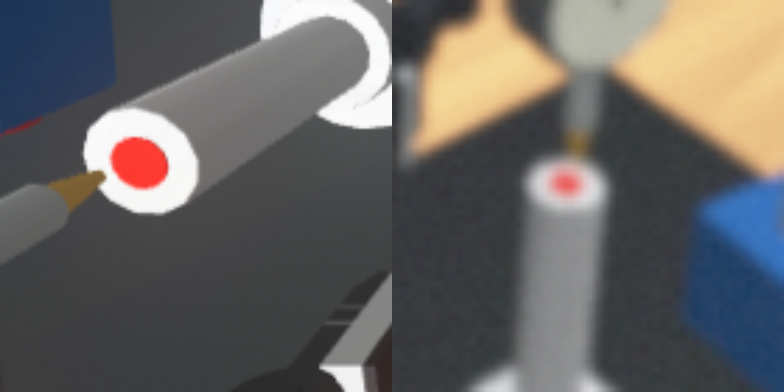

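The wrist crop shows the tip at (104,177) beside the dot at (139,162). Allowing for the 8 mm gap, that is an offset of about 2 mm. The scene crop shows the tip over the dot, about 4 mm off at most, which is inside the 6 mm limit. The shaft is upright, released and untouched, so I'll hand in.

```bash
python3 -c "
from plant import bot
print(bot.close_job())"
```

```text
the job is handed in; nothing more can be done
None
```

The red-dotted shaft stands upright and released under the gauge, the tip about 2–4 mm from the dot's centre by my measurements (limit 6 mm); the job is handed in, but no verdict came back.

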